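# Turn the pantry lazy susan to bring the red-lidded jar to the front

### The job

Turn the lazy susan by pushing the pegs on its rim until the jar with the red lid stands at the front, in line with the green front mark. Do not touch the two jars or the mate cup: they must ride round and stay standing upright on the turntable, which must be left at rest.

Things in the scene. Friction and masses are not known exactly. Their poses are not given: they have to be found in the camera images.
- turntable: Light-wood lazy susan, 296 mm across; turns both ways about its upright axis with light friction (1 N at a peg), stops where left. Origin: on the axis, under the board (z = 0.022); top face z = 0.040. Four dark pegs, 14 mm thick, up to z = 0.105, stand on it 135 mm from the axis along its own +x, +y, -x, -y: push these sideways. Things on it reach z = 0.118 and 100 mm from the axis.
- front_mark (a point): Bright green tongue, 20 mm wide, ending in a 45 mm diamond, low (top at z = 0.010), standing out from under the rim on the robot's side; fixed, it does not turn with the board. The point is the diamond's centre, 185 mm from the turntable's axis; its own +x points level to that axis. The direction from the axis to this point is the front; it differs from start to start.
- red_jar: The jar to bring to the front: closed clear glass jar with a red lid, 58 mm across, 78 mm tall, brown sticks inside. It stands loose on the turntable, its centre 62 mm from the axis, at any of three places. Origin: centre of its underside, z up (resting at z = 0.040).
- blue_jar: Bystander: the same jar with a blue lid, 58 mm across, 78 mm tall, nuts inside. It stands loose on the turntable, its centre 62 mm from the axis, at any of three places. Origin: centre of its underside, z up (resting at z = 0.040).
- mate_cup: Bystander: terracotta-coloured ceramic mate cup, open on top, 66 mm across at its belly, 70 mm tall. It stands loose on the turntable, its centre 62 mm from the axis, at any of three places. Origin: centre of its underside, z up (resting at z = 0.040).
Mind the look-alikes: they are no part of the job. Leave any turquoise look-alike of the red_jar alone.

How it is judged (in metres and radians):
At the end, for the whole second after the job is handed in: The red-lidded jar's centre lies within 16 mm of the line from the turntable's axis through the green front mark, on the mark's side of the axis; the turntable is at rest; both jars and the mate cup stand upright (within 0.15 rad) and still on its top, their centres within 90 mm of its axis (y of red_jar in the frame of front_mark between -0.016 and 0.016 m and x of red_jar in the frame of front_mark below 0.15 m and angular speed of turntable below 0.05 rad/s and angle between each of red_jar, blue_jar, mate_cup's own z axis and vertical below 0.15 rad and horizontal distance between each of red_jar, blue_jar, mate_cup and turntable below 0.09 m and height (world z) of red_jar between 0.034 and 0.046 m and linear speed of each of red_jar, blue_jar, mate_cup below 0.02 m/s and height (world z) of blue_jar between 0.034 and 0.046 m and height (world z) of mate_cup between 0.034 and 0.046 m); the robot touches nothing.
It fails at once if the robot touches a jar or the mate cup (over 1.5 N) (contact force between any of the fingers, the arm and red_jar above 1.5 N or contact force between any of the fingers, the arm and blue_jar above 1.5 N or contact force between any of the fingers, the arm and mate_cup above 1.5 N).
It also fails if it takes over 45 s, if anything falls off the work surface, if the arm or the gripper's body presses on something with over 40 N, if the wrist force passes 120 N, or if a joint passes its speed limit or range.

### The arm

A 6-joint arm with a two-finger parallel gripper is mounted at the origin on the work surface. World frame = base frame: x ahead of the robot, y to its left, z up, the work surface at z = 0. Lengths are in mm, angles in rad, forces in N, time in s.
With the tool pointing down it reaches from about 350 to 875 mm from the base axis. Payload 4.2 kg.
Tool frame: the origin (TCP) lies midway between the tips of the shut fingers; the grasp point (between the pads) lies 19 mm behind it; z points along the fingers, y is the direction in which the jaws open and shut (so a half turn about z gives the same grasp; the last joint's range is limited). The gripper opens to 85 mm and grips with 20 to 120 N. Pads are 22 mm wide; open, the fingers measure 114 mm over their backs; the gripper's body (76 mm by 85 mm) begins 54 mm behind the grasp point. The pads swing forward as they close: fully open they stand 13 mm farther back than shut.
Start: joints at [1.506, 0.385, 0.008, 0, -1.194, -0.259], TCP at [198.825, 592.51, 231.312] pointing down, gripper open.
Joint ranges: [-3.14, 3.14], [-1.21, 2.06], [-1.07, 1.41], [-3.16, 2.05], [-2.99, -0.16], [-3.1, 3.1]. Speed limits (rad/s): [2.79, 2.79, 3.14, 3.14, 3.14, 3.14].

### API

Orientations are given as a rotation vector (axis times angle).
In Python, from bench import bot, capture, camera_model gives the robot as it stands.
- The arm moves only by the shell command python3 -m handwheel 'ROWS' [FORCE]. ROWS is a JSON object of lists of equal length, an entry for each row: "gripper": the closure, from 0 (fully open) to 1 (shut); "travel": the shift along the tool's x, y, z in cm, a list of three; "twist": the turn about the tool's z in rad. A call has 1 to 5 rows; each row shifts and turns the pose as measured when the row begins, along the tool's axes as they then stand; what a row does not reach is not made up. A row lasts 1/12 s, in which the tool goes at most 41.7 mm and 7.16 degrees, less where a joint would pass 70% of its speed; a pose out of reach is approached as far as the arm can. A call is refused whole if a number of a shift passes 4.17 or a number of a turn 0.125, either way. A call with a gripper value outside its range is refused whole. The fingers move at their own pace and stop on an object; FORCE is the grip in N (left out, the last holds). Time passes only in rows, so rows that do not move let the fingers close. It gives the time, the measured TCP pose, the force and the opening at its end, in the units of the state.
- bot.state(): the state, without advancing time (a new reading comes with each control period).
- capture(name): name is "scene" or "top" or "wrist"; returns the picture (400x640x3 uint8, red, green, blue); there is no depth.
- camera_model(name): a dict with "K" (3x3 intrinsics, pixels), "distortion" ([k1, k2, p1, p2, k3] as OpenCV has them; the pictures are not rectified), "world_to_cam" (4x4, takes a point from world to camera coordinates). Camera axes: x right, y down, z forward; pixel columns grow to the right and rows downward; lengths in mm; the calibration is good to about 2 mm. A picture is of the moment at which its call begins: read the wrist's pose just before it. camera_model takes no time and is no camera call; for the wrist camera it gives the pose at the moment of the call.
- bot.hand_in(): hands the job in, once; it reports no verdict.
The state is a dict: "t": time; "q": joint angles; "dq": joint speeds; "joint_torque": joint torques, N m; "position": TCP position; "tool_rot": TCP orientation; "ft_force": force on the tool from outside, world axes, zero at the start; "moment": the same for the moment, N m; "width": finger opening in mm.
Only numpy, scipy, OpenCV 4.12 (cv2) and the standard library are available. Lean on these libraries where they do the work, as an engineer would, in place of code of your own. Each camera call takes 0.05 s, during which the arm holds its last target.

## Working session

There is one attempt and no reset: what is moved stays moved. The work goes in short steps, Python scripts to look and compute and a shell command to move; the robot and the scene stay as the last step left them, time stands still between calls to the robot, and variables do not carry over. Pictures are saved under pics/ and viewed, and the job is handed in when it is done.

```bash
mkdir -p pics; ls; python3 - <<'E'
from bench import bot,capture,camera_model
import cv2
for n in ["scene","top","wrist"]:
    cv2.imwrite(f"pics/{n}0.png",capture(n)[:,:,::-1]); 
print(bot.state())
E
```

```text
pics
{'t': 0.15, 'q': array([ 1.50559543e+00,  3.85403642e-01,  6.91004053e-03, -2.87395547e-04,
       -1.19399495e+00, -2.58604148e-01]), 'dq': array([-0.00206111, -0.00074849,  0.00331588,  0.00204845, -0.00161398,
        0.00040905]), 'joint_torque': array([ 3.04238256e-04, -3.92677152e+01,  1.88582468e+01,  4.18871507e+00,
       -3.44300752e-03, -3.39091315e-06]), 'position': array([198.72081439, 592.1004186 , 230.45651541]), 'tool_rot': array([ 3.09879356e+00, -5.06301133e-01, -1.60934944e-04]), 'ft_force': array([0.434867 , 0.4995831, 0.2433768]), 'moment': array([ 0.0106666, -0.0453062, -0.0085579]), 'width': 85.45260694463529}
```

View pics/scene0.png

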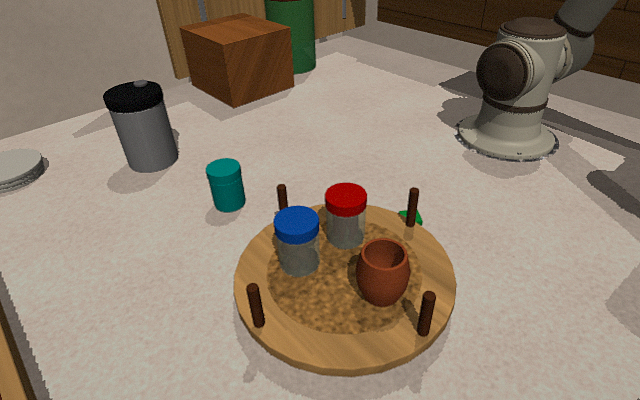

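View pics/top0.png

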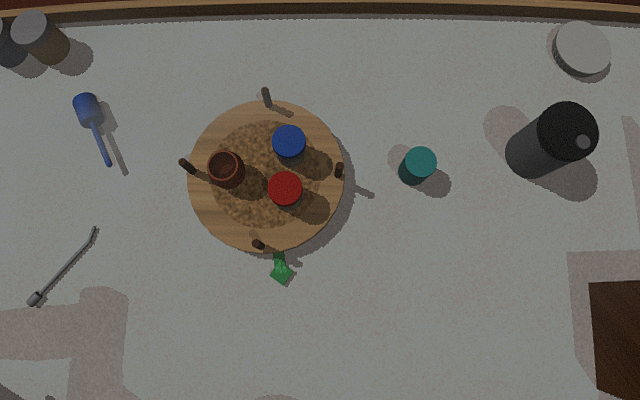

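View pics/wrist0.png

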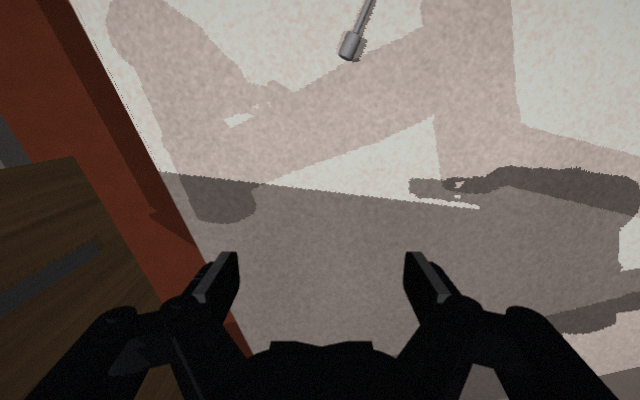

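The scene shows the red lid at scene (346,198) and top (285,188). A turquoise look-alike stands off the board at top (418,165), which I'll leave alone. The green mark is at top (281,269), and the pegs are near (266,93), (184,164), (339,170) and (258,244). Next I'll measure these.

```bash
cat > h.py <<'E'
import numpy as np,cv2
from bench import bot,capture,camera_model
def ray(n,px,z,m=None):
    m=m or camera_model(n); K=np.array(m["K"]);T=np.array(m["world_to_cam"])
    u=cv2.undistortPoints(np.array(px,float).reshape(-1,1,2),K,np.array(m["distortion"],float)).reshape(-1,2)
    R=T[:3,:3];c=-R.T@T[:3,3]; d=np.c_[u,np.ones(len(u))]@R
    return c+d*((z-c[2])/d[:,2])[:,None]
def proj(n,P):
    m=camera_model(n);T=np.array(m["world_to_cam"])
    return cv2.projectPoints(np.array(P,float).reshape(-1,1,3),cv2.Rodrigues(T[:3,:3])[0],T[:3,3],np.array(m["K"]),np.array(m["distortion"],float))[0].reshape(-1,2)
def blobs(mask,minA=20):
    n,l,s,c=cv2.connectedComponentsWithStats(mask.astype(np.uint8))
    return [(s[i,4],c[i],l==i) for i in range(1,n) if s[i,4]>=minA]
def circ(n,mask,z):
    cs=max(cv2.findContours(mask.astype(np.uint8),0,1)[0],key=cv2.contourArea)
    p=ray(n,cv2.convexHull(cs).reshape(-1,2),z)[:,:2]
    A=np.c_[2*p,np.ones(len(p))];s=np.linalg.lstsq(A,(p**2).sum(1),rcond=None)[0]
    return s[:2],np.sqrt(s[2]+s[0]**2+s[1]**2)
def look(n="top"):
    im=capture(n); hsv=cv2.cvtColor(im,cv2.COLOR_RGB2HSV).astype(int);H,S,V=hsv[...,0],hsv[...,1],hsv[...,2]
    return im,H,S,V
E
python3 - <<'E'
from h import *
im,H,S,V=look()
cv2.imwrite("pics/topcrop0.png",cv2.resize(im[80:290,170:450,::-1],None,fx=2.8,fy=2.8,interpolation=cv2.INTER_CUBIC))
red=((H<6)|(H>174))&(S>180)&(V>110); blue=(H>105)&(H<125)&(S>150)&(V>80); gr=(H>50)&(H<80)&(S>130)
for nm,m in [("red",red),("blue",blue),("green",gr)]:
    for a,c,mm in blobs(m): print(nm,a,c, ray("top",c,{"red":118,"blue":118,"green":10}[nm]), circ("top",mm,118))
wood=(H>8)&(H<25)&(S>80)&(V>60); m=max(blobs(wood),key=lambda b:b[0])
print("wood",m[0],m[1],circ("top",m[2],40))
for p in [(266,90),(182,161),(339,165),(255,240)]: print(p,im[p[1],p[0]])
dark=(V<75)&(S>60)
for a,c,mm in blobs(dark,15):
    if 150<c[0]<400 and 60<c[1]<280: ys,xs=np.where(mm);print("dark",a,c,xs.min(),xs.max(),ys.min(),ys.max())
E
```

```text
red 579 [282.26079447 187.87564767] [[515.00531028  28.6475489  118.        ]] (array([515.39783075,  26.2036218 ]), np.float64(27.155978486568806))
blue 46 [78.06521739 97.13043478] [[685.39264175 398.35434358 118.        ]] (array([684.66955131, 397.15259902]), np.float64(9.454716769042072))
blue 816 [288.03186275 140.28186275] [[597.06379281  19.6990235  118.        ]] (array([597.43454578,  19.72416395]), np.float64(27.8727713248623))
green 188 [280.5212766  271.69680851] [[380.97918013  40.31113075  10.        ]] (array([380.69733448,  31.5057316 ]), np.float64(18.58249156498653))
wood 14247 [264.08128027 178.47715308] (array([560.54606755,  67.95040268]), np.float64(146.54528539777))
(266, 90) [72 57 52]
(182, 161) [60 41 28]
(339, 165) [54 37 31]
(255, 240) [51 34 24]
dark 29 [264.51724138  89.82758621] 262 268 87 92
dark 923 [309.67713976 163.52004334] 273 332 145 180
dark 1475 [237.62372881 180.41694915] 179 268 151 200
dark 572 [222.         165.02272727] 209 235 152 178
dark 113 [339.20353982 170.15044248] 334 344 162 179
dark 840 [307.28571429 208.18690476] 272 329 188 224
dark 90 [257.57777778 244.1       ] 252 264 239 249
dark 85 [278.72941176 255.09411765] 272 284 251 260
```

View pics/topcrop0.png

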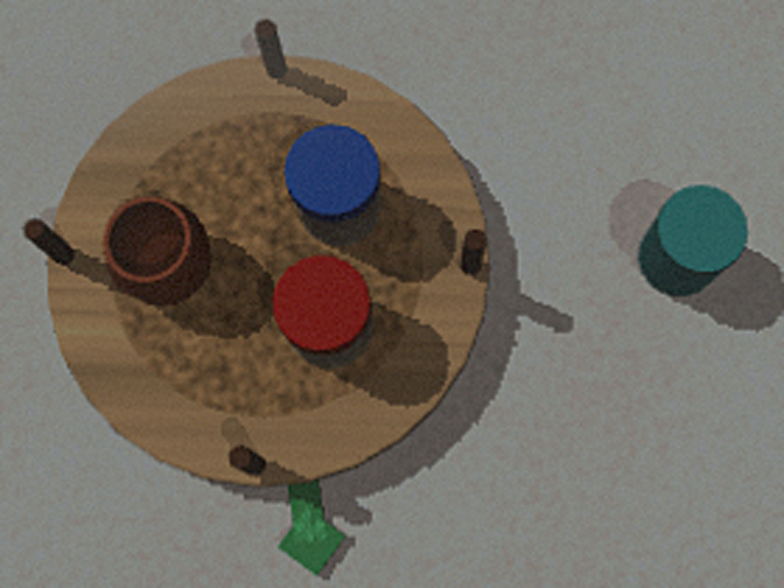

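```bash
python3 - <<'E'
from h import *
pk=ray("top",[(264.6,89.6),(182.5,161.4),(340,165),(255,243.2)],105)[:,:2]
print(pk.round(1), pk.mean(0), np.linalg.norm(pk-pk.mean(0),axis=1))
g=ray("top",[(281,273.9)],10)[0,:2]
im,H,S,V=look()
m=((H<8)|(H>172))&(S>150)&(V>60)
r,rad=circ("top",max(blobs(m),key=lambda b:b[0])[2],118); print("red",r,rad)
for nm,c in [("pegs",pk.mean(0)),("rim",np.array([560.5,68.0]))]:
    f=g-c; a=np.arctan2(f[1],f[0]); d=r-c; b=np.arctan2(d[1],d[0])
    print(nm,"front",np.linalg.norm(f),np.degrees(a),"red",np.linalg.norm(d),np.degrees(b),"turn",np.degrees((a-b+np.pi)%(2*np.pi)-np.pi),"g",g)
    print(np.degrees(np.arctan2(pk[:,1]-c[1],pk[:,0]-c[0])))
im,H,S,V=look("scene")
m=((H<8)|(H>172))&(S>150)&(V>60)
for a,c,mm in blobs(m,100): print("scene red",a,c)
cv2.imwrite("pics/redcrop.png",cv2.resize(im[170:260,260:440,::-1],None,fx=4,fy=4,interpolation=cv2.INTER_CUBIC))
print("scene lid centre", ray("scene",[(346,198.5)],118))
print("T top",camera_model("top")["world_to_cam"])
E
```

```text
[[696.8  63.1]
 [566.1 201.8]
 [556.7 -67.7]
 [425.7  73.8]] [561.31791285  67.73887208] [135.5516804  134.19197171 135.5269081  135.75250125]
red [515.55046821  25.41925887] 28.522728791777734
pegs front 186.5205971408958 -171.2626009843528 red 62.33465048295802 -137.24148023331566 turn -34.021120751037124 g [376.96189789  39.40527174]
[ -1.97481678  87.96454749 -91.95273078 177.46172264]
rim front 185.7522366198919 -171.14466604811923 red 61.91591009698629 -136.5501903943458 turn -34.59447565377344 g [376.96189789  39.40527174]
[ -2.07261635  87.61097802 -91.60399062 177.55712036]
scene red 1185 [345.64978903 199.33586498]
scene lid centre [[522.32928322  31.90795603 118.        ]]
T top [[-9.48591183e-03 -9.99953884e-01  1.49909019e-03 -2.74813740e+01]
 [-9.80090238e-01  9.00012235e-03 -1.98348491e-01  5.15715031e+02]
 [ 1.98325852e-01 -3.35075996e-03 -9.80130414e-01  6.89514943e+02]
 [ 0.00000000e+00  0.00000000e+00  0.00000000e+00  1.00000000e+00]]
```

View pics/redcrop.png

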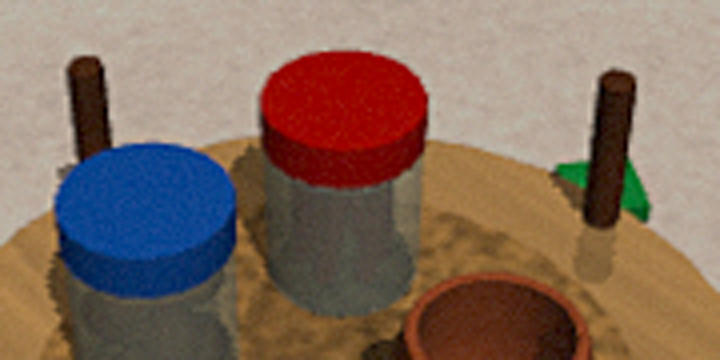

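Everything matches the given sizes: pegs at 134–136 mm, red jar at 62 mm, mark at 186 mm. The red jar has to turn about -34.3° (clockwise from above). I'll push the front peg at (426,74) toward +y with the shut fingers, starting from its -y side. The tool's yaw already suits this.

```bash
python3 -m handwheel '{"gripper":[1,1,1,1,1],"travel":[[2.5,3.1,0],[2.5,3.1,0],[2.5,3.1,0],[2.5,3.1,0],[2.5,3.1,0]],"twist":[0,0,0,0,0]}' 40
python3 -m handwheel '{"gripper":[1,1,1,1,1],"travel":[[2.5,3.1,0],[2.5,3.1,0],[2.5,3.1,0],[2.5,3.1,0],[2.5,3.1,0]],"twist":[0,0,0,0,0]}'
```

```text
t: 0.72
position: [267.9, 405.5, 227.2]
tool_rot: [3.101, -0.493, 0.001]
ft_force: [-0.5, -0.1, 0.1]
width: 25.6
t: 1.13
position: [339.6, 209.9, 228.3]
tool_rot: [-3.103, 0.487, -0.003]
ft_force: [2.1, 0.3, -0.8]
width: 0.2
```

```bash
python3 -m handwheel '{"gripper":[1,1,1,1,1],"travel":[[2.5,3.1,0],[2.5,3.1,0],[2.5,3.1,0],[2.5,3.1,0],[2.0,2.4,0]],"twist":[0,0,0,0,0]}'
python3 -m handwheel '{"gripper":[1,1],"travel":[[0,0,0],[0,0,0]],"twist":[0,0]}'
```

```text
t: 1.55
position: [409.3, 22.2, 230.6]
tool_rot: [-3.099, 0.481, -0.011]
ft_force: [0.5, 0.4, -0.4]
width: 0.1
t: 1.72
position: [410.3, 16.7, 230.8]
tool_rot: [-3.097, 0.498, -0.011]
ft_force: [0.2, -0.6, -0.2]
width: -0.1
```

```bash
python3 -m handwheel '{"gripper":[1,1,1,1,1],"travel":[[0,0,3.4],[0,0,3.4],[0,0,3.4],[0,0,3.4],[0,0,2.4]],"twist":[0,0,0,0,0]}'
python3 -m handwheel '{"gripper":[1,1],"travel":[[0,0,0],[0,0,0]],"twist":[0,0]}'
python3 - <<'E'
from h import *
im=capture("top");cv2.imwrite("pics/top1.png",cv2.resize(im[80:350,150:450,::-1],None,fx=2.2,fy=2.2,interpolation=cv2.INTER_CUBIC))
im=capture("scene");cv2.imwrite("pics/scene1.png",im[:,:,::-1])
E
```

```text
t: 2.13
position: [419.4, 22.5, 73.9]
tool_rot: [-3.085, 0.49, -0.047]
ft_force: [-0.3, 0.4, -0.6]
width: 0.2
t: 2.3
position: [415.9, 22.9, 69.9]
tool_rot: [-3.092, 0.486, -0.031]
ft_force: [0.6, -0.2, 0.7]
width: 0.2
```

View pics/top1.png

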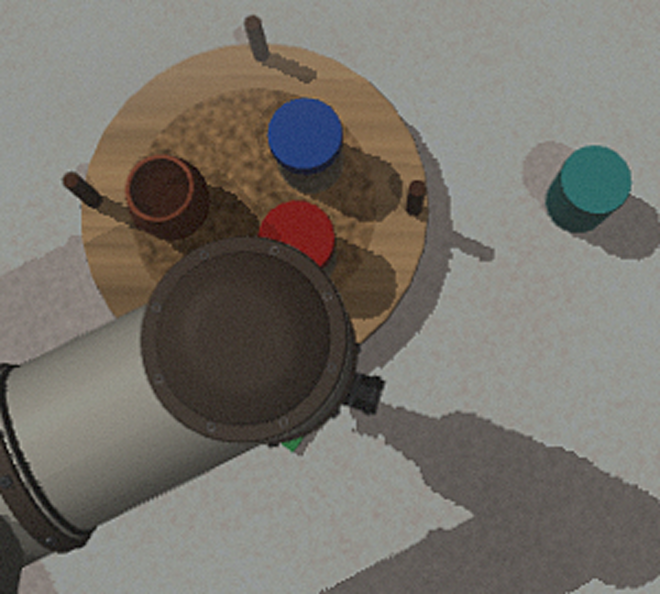

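View pics/scene1.png

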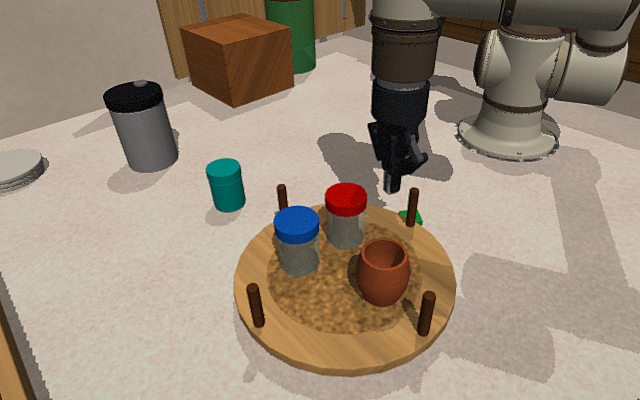

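```bash
python3 -m handwheel '{"gripper":[1,1,1,1,1],"travel":[[-0.4,-0.5,0],[-0.3,-0.5,0],[0,-0.5,0],[0,-0.5,0],[0,-0.5,0]],"twist":[0,0,0,0,0]}'
python3 -m handwheel '{"gripper":[1,1,1,1,1],"travel":[[0,-0.5,0],[0,-0.5,0],[0,-0.5,0],[0,-0.5,0],[0,-0.5,0]],"twist":[0,0,0,0,0]}'
python3 -m handwheel '{"gripper":[1,1],"travel":[[0,0,0],[0,0,0]],"twist":[0,0]}'
python3 - <<'E'
from h import *
im=capture("scene");cv2.imwrite("pics/scene2.png",im[:,:,::-1])
E
```

```text
t: 2.82
position: [421.1, 53.5, 77.5]
tool_rot: [-3.082, 0.484, -0.053]
ft_force: [-0.0, -4.1, -1.8]
width: 0.3
t: 3.23
position: [427.5, 78.9, 78.0]
tool_rot: [-3.085, 0.485, -0.047]
ft_force: [-1.9, -1.3, -0.6]
width: -0.1
t: 3.4
position: [429.0, 80.6, 78.2]
tool_rot: [-3.084, 0.482, -0.05]
ft_force: [-0.9, -0.6, 0.4]
width: 0.2
```

View pics/scene2.png

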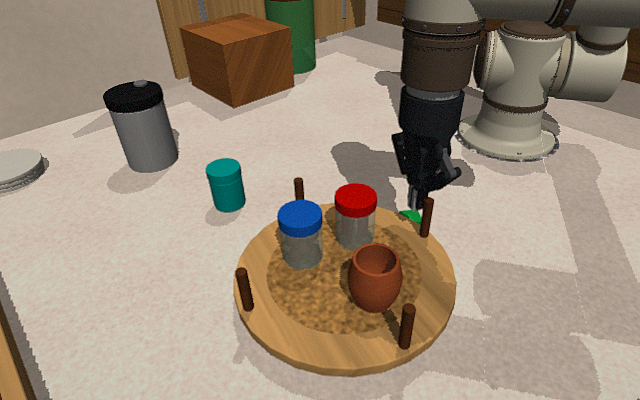

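The board turned and all three objects still stand. Next I'll measure the angle.

```bash
cat >> h.py <<'E'
C=np.array([561.0,67.9]); FR=-171.2
def redscene(n=""):
    im,H,S,V=look("scene")
    m=((H<8)|(H>172))&(S>150)&(V>60)
    b=[x for x in blobs(m,300)]; b=max(b,key=lambda b:b[0])
    r=ray("scene",[b[1]],110)[0,:2]-ray("scene",[(345.65,199.34)],110)[0,:2]+np.array([515.5,25.4])
    d=r-C; a=np.degrees(np.arctan2(d[1],d[0])); turn=(FR-a+180)%360-180
    print("scene red",b[0],b[1].round(1),r.round(1),"R",np.linalg.norm(d).round(1),"ang",a.round(1),"still to turn",turn.round(1))
    # y in mark frame
    e=np.array([np.cos(np.radians(FR)),np.sin(np.radians(FR))]); print("off line mm",(e[0]*d[1]-e[1]*d[0]).round(1))
    if n: cv2.imwrite("pics/%s.png"%n,im[:,:,::-1])
E
python3 - <<'E'
from h import *
redscene()
im=capture("top");cv2.imwrite("pics/top2.png",cv2.resize(im[80:350,150:450,::-1],None,fx=2.2,fy=2.2,interpolation=cv2.INTER_CUBIC))
E
```

```text
scene red 1210 [355.5 200.2] [507.2  36. ] R 62.5 ang -149.3 still to turn -21.9
off line mm 23.3
```

View pics/top2.png

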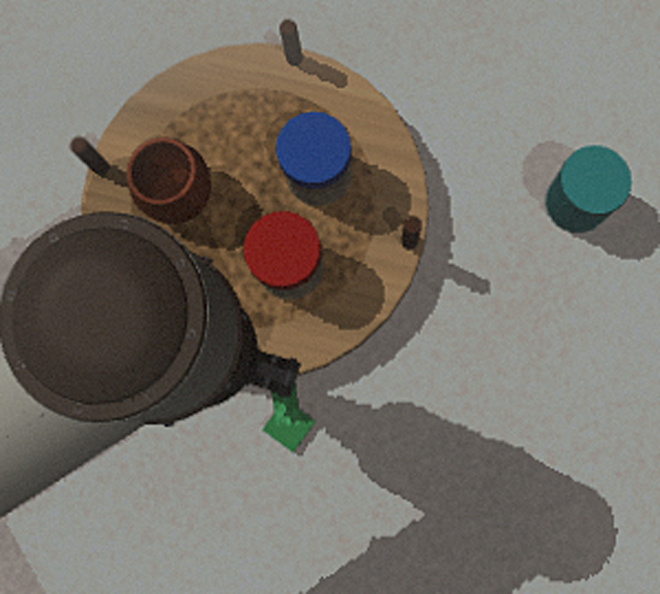

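```bash
python3 -m handwheel '{"gripper":[1,1,1,1,1],"travel":[[0,-0.5,0.2],[0,-0.5,0.2],[0,-0.5,0.2],[0,-0.5,0.2],[0,-0.5,0.2]],"twist":[0,0,0,0,0]}'
python3 -m handwheel '{"gripper":[1,1,1,1],"travel":[[0,-0.5,0],[0,-0.5,0],[0,-0.4,0],[0,-0.2,0]],"twist":[0,0,0,0]}'
python3 -m handwheel '{"gripper":[1,1],"travel":[[0,0,0],[0,0,0]],"twist":[0,0]}'
python3 - <<'E'
from h import *
redscene("scene3")
E
```

```text
t: 3.97
position: [437.3, 104.8, 68.5]
tool_rot: [-3.083, 0.486, -0.05]
ft_force: [-0.1, -0.4, 0.3]
width: 0.1
t: 4.3
position: [443.2, 122.6, 68.0]
tool_rot: [-3.084, 0.485, -0.05]
ft_force: [0.9, -1.0, 0.1]
width: 0.4
t: 4.47
position: [443.5, 123.4, 68.0]
tool_rot: [-3.084, 0.483, -0.05]
ft_force: [0.0, -1.7, 0.0]
width: -0.1
scene red 1255 [370.  204.1] [499.6  55.5] R 62.7 ang -168.6 still to turn -2.6
off line mm 2.8
```

View pics/scene3.png

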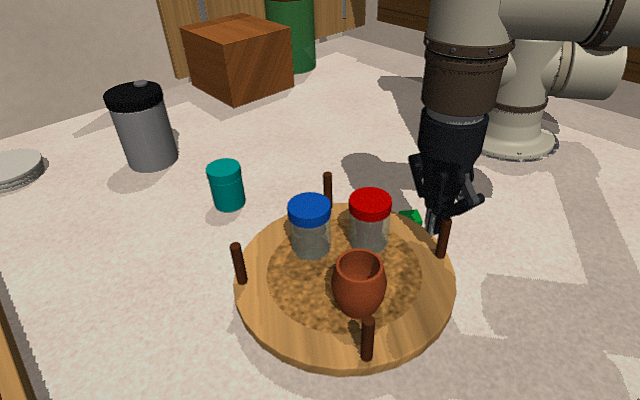

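The jar is about 3 mm off the line. One small nudge more, then I'll back off along the opposite direction and go up.

```bash
python3 -m handwheel '{"gripper":[1,1,1],"travel":[[0,-0.4,0],[0,-0.2,0],[0,0,0]],"twist":[0,0,0]}'
python3 -m handwheel '{"gripper":[1,1,1,1,1],"travel":[[0,0.8,0],[0,1.0,0],[-0.5,1.0,0],[-0.5,0.5,0],[0,0,0]],"twist":[0,0,0,0,0]}'
python3 -m handwheel '{"gripper":[1,1,1,1,1],"travel":[[0,0,-2.5],[0,0,-3],[0,0,-3],[0,0,-3],[0,0,-3]],"twist":[0,0,0,0,0]}'
python3 -m handwheel '{"gripper":[1,1,1,1,1],"travel":[[-1,-3.5,0],[-1,-3.5,0],[-1,-3.5,0],[-1,-3.5,0],[-1,-3.5,0]],"twist":[0,0,0,0,0]}'
python3 -m handwheel '{"gripper":[1,1,1],"travel":[[-1,-3.5,0],[0,0,0],[0,0,0]],"twist":[0,0,0]}'
python3 - <<'E'
from h import *
redscene("scene4")
im,H,S,V=look()
cv2.imwrite("pics/top4.png",cv2.resize(im[80:350,150:450,::-1],None,fx=2.2,fy=2.2,interpolation=cv2.INTER_CUBIC))
m=((H<8)|(H>172))&(S>150)&(V>60)
r,rad=circ("top",max(blobs(m),key=lambda b:b[0])[2],118)
g=np.array([377.0,39.4]); e=(g-C)/np.linalg.norm(g-C); d=r-C
print("top red",r,rad,"R",np.linalg.norm(d),"off",e[0]*d[1]-e[1]*d[0])
m=(H>105)&(H<125)&(S>150)&(V>80)
b,rad=circ("top",max(blobs(m),key=lambda b:b[0])[2],118);print("blue",b,rad,np.linalg.norm(b-C))
E
```

```text
t: 4.77
position: [445.1, 128.9, 68.2]
tool_rot: [-3.084, 0.485, -0.05]
ft_force: [-0.8, -0.7, -0.5]
width: 0.0
t: 5.18
position: [423.3, 97.8, 66.9]
tool_rot: [-3.083, 0.486, -0.05]
ft_force: [0.4, -0.0, -0.6]
width: 0.2
t: 5.6
position: [412.0, 91.2, 210.9]
tool_rot: [-3.095, 0.492, -0.027]
ft_force: [0.1, 0.1, -0.9]
width: -0.0
t: 6.02
position: [421.3, 275.1, 224.6]
tool_rot: [-3.076, 0.506, -0.051]
ft_force: [-0.5, -0.3, -0.6]
width: -0.0
t: 6.27
position: [422.6, 319.4, 225.2]
tool_rot: [-3.075, 0.495, -0.054]
ft_force: [0.5, -0.6, 0.7]
width: 0.3
scene red 1242 [371.8 204.9] [499.1  58.5] R 62.6 ang -171.4 still to turn 0.2
off line mm -0.2
top red [499.25876803  58.57641548] 28.410630565749567 R 62.441244012257314 off -0.23677203460173324
blue [563.5185926    7.85294762] 27.809622815396605 60.09984865059026
```

View pics/top4.png

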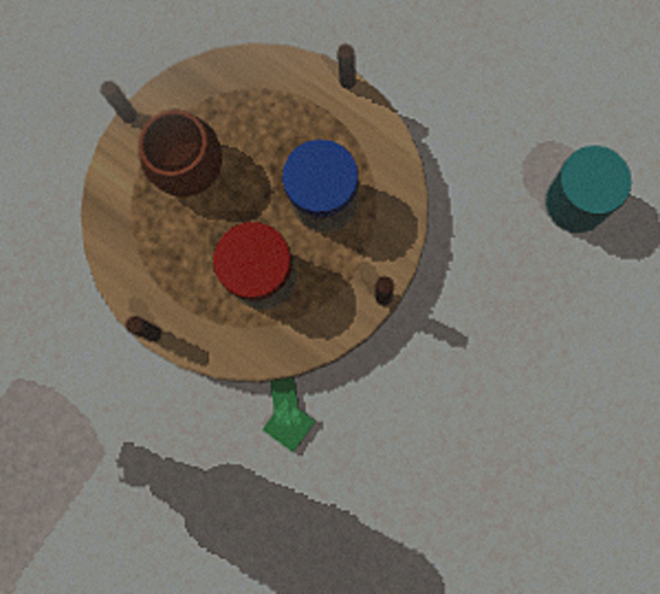

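View pics/scene4.png

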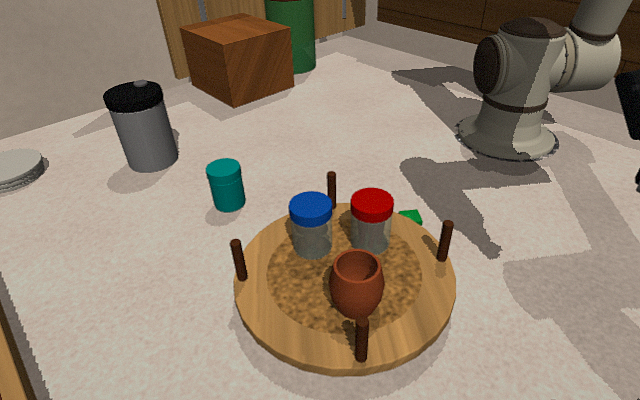

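The red jar is on the front line in both views (-0.2 mm), everything stands upright, and the arm is clear.

```bash
python3 -c "
from bench import bot
print(bot.hand_in())"
```

```text
the job is handed in; nothing more can be done
None
```

The red-lidded jar now stands at the front, about 0.2 mm from the line through the green mark, where 16 mm is allowed. I turned the board about 34° clockwise (seen from above) by pushing the front peg with the shut fingers. I then backed off, raised the arm clear and handed in at about 6.4 s.

- **Position:** the top and scene views both put the red jar 0.2 mm off the line. They are not fully independent, because I set the scene reading's offset from the first top view. The top view has it 62.4 mm from the axis.
- **Other objects:** both jars and the mate cup look upright in the last pictures. The blue jar is 60 mm from the axis. I judged the cup by eye and did not measure it.
- **Contact:** the forces reported at the end of each move stayed below 5 N, and the pictures show nothing but the peg touched. The turquoise look-alike was left alone.
- **At rest:** I did not measure the board's speed directly. The last scene and top pictures, taken 0.05 s apart, agreed on the angle.

No check failed.

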